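# Clamp the glass point in its cradle

### The job

Secure the glass tube in its V-cradle: push the clamp's steel strap round on its post until it lies against its stop, squarely across the tube; then press the strap's raised cam lever all the way down. Finish with both fully home. Only push: do not touch, shift or lift the glass, and leave everything else on the bench where it stands.

Things in the scene. Friction and masses are not known exactly. Their poses are not given: they have to be found in the camera images.
- clamp: Bench clamp, screwed down (fixed; place and yaw vary). Origin: on the bench at the foot of the upright pivot post (r 16 mm), z up. Base plate 140 (x) by 180 (y, -52 to +128) by 12 mm. Aluminium V-cradle along x, 90 long, 56 wide, centred at y = +75, top about z = 45 mm. Steel stop pin (12 mm thick, top z = 88 mm) at x = +18, y = +34 mm.
- swing_strap (a joint): Strap angle (rad) about the pivot post (vertical axis through the clamp's origin). 0: closed against the stop pin, pointing along the clamp's +y over the tube; positive is counterclockwise from above: at 1.57 it points along the clamp's -x. Range 0 to 1.9, starts at 1.1 to 1.75, stays where left (friction about 0.15 N m).
- strap_tip (a point): Middle of the steel strap's free end, on its top face. The strap is a bar 24 mm wide and 16 mm thick, from 20 mm behind the pivot axis to this end 115 mm in front; underside 72 mm, top 88 mm above the bench.
- pad_face (a point): Centre of the underside of the rubber pad (18 mm across) hanging below the strap 75 mm from the pivot axis. It goes down 5.5 mm per rad of lever travel: about 62 mm above the bench with the lever raised, onto the glass when the lever is down.
- cam_lever (a joint): Angle (rad) of the cam lever hinged on the strap above its pivot; it points away from the strap's free end. 0: fully down, level; positive: raised, tip swinging up over the pivot towards upright. Range 0 to 1.2, starts at 0.75 to 1.05, stays where left (friction about 0.25 N m, 3 N at 90 mm). Its last 55 mm are a black grip 20 mm wide, 12 mm thick.
- lever_hinge (a point): The lever's hinge axis (horizontal, across the strap): straight above the clamp's origin, 102 mm above the bench.
- lever_tip (a point): End of the lever's grip, on its upper face: 105 mm from the hinge along the lever and 6 mm above the lever's middle line.
- point: Loose glass tube lying in the V-cradle along the clamp's x, a 'point': body 26 mm across and 100 mm long, with an 8 mm stem drawn out at each end, 230 mm overall, 70 g. Origin: its centre, 45 mm above the bench (top of the glass at 58 mm).
- bung: Bystander, to be left alone: tapered cork bung standing upright, 34 mm across at the top, 34 mm tall. Origin: centre of its underside.
- mould: Bystander, to be left alone: small brass stepped mould, 44 mm across its foot, 40 mm tall. Origin: centre of its underside.
- reamer: Bystander, to be left alone: flat brass reamer lying down, wooden handle along its -x, 165 mm long, 24 mm tall. Origin: centre of its underside.
- jar: Bystander, to be left alone: amber glass jar with black lid, 56 mm across, 80 mm tall. Origin: centre of its underside.
- tin: Bystander, to be left alone: plain aluminium tin, 60 mm across, 45 mm tall. Origin: centre of its underside.
- paddle: Bystander, to be left alone: grey graphite paddle with wooden handle lying down, 190 mm long, 14 mm tall. Origin: centre of its underside.
There are look-alikes about, which are no part of the job. There is more than one size of the point; the one meant has the size given above.

How it is judged:
On the way, in this order (a step that is already met when the one before it is completed fails the run):
1. the strap is swung over against its stop while the cam lever is still raised (value of joint swing_strap below 0.08 rad and value of joint cam_lever above 0.4 rad), for 0.2 s.
2. the cam lever is pressed down with the strap over the tube (value of joint swing_strap below 0.08 rad and value of joint cam_lever below 0.06 rad), for 0.2 s.
At the end, for the whole second after the job is handed in: The strap is within 0.08 rad of its stop, the cam lever within 0.06 rad of fully down, the glass at rest in the cradle within 8 mm of where it lay (all of step 2 and velocity of joint swing_strap below 0.05 rad/s and distance of point from where it was at the start of the episode below 0.008 m and linear speed of point below 0.02 m/s); the robot touches nothing.
It fails at once if the glass is shifted or lifted by more than 8 mm (distance of point from where it was at the start of the episode above 0.008 m).
It fails at once if the robot touches the glass (contact force between any of the fingers, the arm and point above 0.5 N).
It fails at once if a bystander is moved by more than 20 mm (distance of any of bung, mould, reamer, jar, tin, paddle from where it was at the start of the episode above 0.02 m).
It also fails if it takes over 51 s, if anything falls off the work surface, if the arm or the gripper's body presses on something with over 40 N, if the wrist force passes 120 N, or if a joint passes its speed limit or range.

### The arm

A 7-joint arm with a two-finger parallel gripper is mounted at the origin on the work surface. World frame = base frame: x ahead of the robot, y to its left, z up, the work surface at z = 0. Lengths are in m, angles in rad, forces in N, time in s.
With the tool pointing down it reaches from about 0.425 to 0.925 m from the base axis. Payload 6.8 kg.
Tool frame: the origin (TCP) lies on the front face of the gripper's body, between the roots of the fingers; the fingertips stand 73 mm ahead of it and the grasp point (between the pads) lies 54 mm ahead of it; z points along the fingers, y is the direction in which the jaws open and shut (so a half turn about z gives the same grasp; the last joint's range is limited). The gripper opens to 85 mm and grips with 20 to 120 N. Pads are 22 mm wide; open, the fingers measure 114 mm over their backs; the gripper's body (76 mm by 85 mm) begins 54 mm behind the grasp point. The pads swing forward as they close: fully open they stand 13 mm farther back than shut.
Start: joints at [1.115, 0.477, 0.022, 1.555, -0.011, 1.109, -0.083], TCP at [0.23, -0.635, 0.304] pointing down, gripper open.
Joint ranges: [-2.96, 2.96], [-0.34, 2.1], [-1.41, 1.46], [0.24, 2.44], [-1.37, 4.51], [0.17, 1.92], [-2.96, 2.96]. Speed limits (rad/s): [2.39, 2.39, 3.14, 3.14, 3.14, 3.14, 3.14].

### API

Orientations are given as a unit quaternion [w, x, y, z].
In Python, from station import get_obs, read_camera, hand_in, spot_in, cut_out, spot_point gives the robot as it stands. The module is installed in compiled form; this text tells all that it offers.
- The arm moves only by the tool move_arm, never from a script. Its arguments are lists of equal length, an entry for each row: "gripper": the opening, from 0 (shut) to 1 (fully open); "xyz": the shift along the tool's x, y, z in cm, a list of three; "twist": the turn about the tool's z in rad. A call has 1 to 5 rows; each row is the pose to reach, as a shift and turn from the pose commanded when the call began, along the tool's axes at that moment; what a row does not reach only later rows make up. A row lasts 1/12 s, in which the tool goes at most 41.7 mm and 7.16 degrees, less where a joint would pass 70% of its speed; a pose out of reach is approached as far as the arm can. A call with a gripper value outside its range is refused whole. The fingers move at their own pace and stop on an object; "squeeze" is the grip in N (left out, the last holds). Time passes only in rows, so rows that repeat a pose let the fingers close. It gives the time, the measured TCP pose, the force and the opening at its end, in the units of the state.
- get_obs(): the state, without advancing time (a new reading comes with each control period).
- read_camera(name): name is "scene" or "side" or "wrist"; returns a dict with "pixels" (480x640x3 uint8, red, green, blue), "fx", "fy", "cx", "cy" (pixels), "R" (3x3) and "t" (3): a world point X has camera coordinates R X + t. Camera axes: x right, y down, z forward; pixel columns grow to the right and rows downward; lengths in m; the calibration is good to about 2 mm. A picture is of the moment at which its call begins. There is no depth.
- hand_in(): hands the job in, once; it reports no verdict.
Trained networks look in the newest picture that a camera, given by its name, has taken for a name from the list of things; names that differ only in an ending like _2 or _b are one class to them, and where a whole thing is asked for, a point or a joint stands for the part that bears it (a point fixed in the world has none). Each returns a list of dicts, best first, with "p" (0 to 1); they miss things now and then, are a little off and sometimes report something else, mostly with a low value. They report only what shows in the picture. A call takes as long as a camera call. They do not tell look-alikes from the thing itself.
- spot_in(query, camera): "centre" ([x, y, z] in m, in world coordinates, good to about 4 mm: the middle of the surface that is visible of it).
- cut_out(query, camera): "pixels" (480x640 bool, what is visible of it).
- spot_point(query, camera): "centre" ([x, y, z] in m, in world coordinates, good to about 4 mm: a listed point, or the origin of a listed thing).
The state is a dict: "t": time; "q": joint angles; "joint_vel": joint speeds; "joint_torque": joint torques, N m; "eef_pos": TCP position; "tool_rot": TCP orientation; "contact_force": force on the tool from outside, world axes, zero at the start; "torque": the same for the moment, N m; "gripper_width": opening from 0.0 (shut) to 1.0 (fully open).
Only numpy, scipy, OpenCV 4.12 (cv2) and the standard library are available. Lean on these libraries where they do the work, as an engineer would, in place of code of your own. Each camera call takes 0.05 s, during which the arm holds its last target.

## Working session

There is one attempt and no reset: what is moved stays moved. The work goes in short steps, Python scripts to look and compute and a tool call to move; the robot and the scene stay as the last step left them, time stands still between calls to the robot, and variables do not carry over. Pictures are saved under pics/ and viewed, and the job is handed in when it is done.

Besides the shell and the picture viewer there is one more tool, called after "Request:" as name(argument=value, ...) on one line, values as JSON. move_arm: Moves the arm, as the interface text tells. Its arguments: {"type":"object","properties":{"gripper":{"type":"array","items":{"type":"number"}},"xyz":{"type":"array","items":{"type":"array","items":{"type":"number"}}},"twist":{"type":"array","items":{"type":"number"}},"squeeze":{"type":"number"}},"required":["gripper","xyz","twist"]}

```bash
mkdir -p pics; cat > h.py <<'E'
import numpy as np, cv2
from station import *
def save(cam,name,crop=None,scale=1):
    d=read_camera(cam); im=d["pixels"][:,:,::-1].copy()
    if crop: x0,y0,x1,y1=crop; im=im[y0:y1,x0:x1]
    if scale!=1: im=cv2.resize(im,None,fx=scale,fy=scale,interpolation=cv2.INTER_CUBIC)
    cv2.imwrite("pics/"+name,im); return d
def proj(d,X):
    c=np.array(d["R"])@np.array(X)+np.array(d["t"]); return np.array([d["fx"]*c[0]/c[2]+d["cx"],d["fy"]*c[1]/c[2]+d["cy"]])
E
python3 - <<'E'
from h import *
o=get_obs(); print({k:np.round(v,3) for k,v in o.items()})
for c in ["scene","side","wrist"]:
    d=save(c,c+"0.png"); print(c,np.round(-np.array(d["R"]).T@np.array(d["t"]),3))
    for q in ["clamp","strap_tip","pad_face","lever_hinge","lever_tip","point","bung","mould","reamer","jar","tin","paddle"]:
        r=spot_point(q,c); print(q,[(np.round(x["centre"],3).tolist(),round(x["p"],2),proj(d,x["centre"]).round().tolist()) for x in r[:3]])
E
```

```text
{'t': np.float64(0.0), 'q': array([ 1.115,  0.478,  0.022,  1.556, -0.011,  1.109, -0.083]), 'joint_vel': array([ 0.   ,  0.   ,  0.   , -0.001,  0.001,  0.   , -0.002]), 'joint_torque': array([ 0.0000e+00, -5.9644e+01,  1.6080e+00, -2.8120e+01,  1.2000e-02,
        9.0000e-03,  0.0000e+00]), 'eef_pos': array([ 0.23 , -0.634,  0.303]), 'tool_rot': array([-0.001,  0.985,  0.173, -0.   ]), 'contact_force': array([0.422, 0.414, 0.461]), 'torque': array([ 0.015, -0.048,  0.021]), 'gripper_width': np.float64(0.999)}
scene [1.169 0.419 1.031]
clamp [([0.603, -0.117, 0.003], 0.59, [231.0, 234.0])]
strap_tip [([0.507, -0.06, 0.083], 0.58, [264.0, 196.0])]
pad_face [([0.537, -0.077, 0.066], 0.37, [254.0, 207.0])]
lever_hinge [([0.601, -0.117, 0.104], 0.57, [225.0, 210.0]), ([0.54, -0.078, 0.061], 0.37, [253.0, 208.0])]
lever_tip [([0.643, -0.136, 0.194], 0.46, [201.0, 196.0])]
point [([0.625, -0.047, 0.044], 0.88, [248.0, 241.0]), ([0.445, 0.1, 0.012], 0.7, [330.0, 215.0]), ([0.343, -0.058, 0.008], 0.61, [295.0, 173.0])]
bung [([0.478, -0.123, -0.001], 0.49, [253.0, 201.0])]
mould [([0.705, -
[... 879 characters left out ...]
, 0.37, [153.0, 254.0])]
point [([0.443, 0.106, 0.008], 0.8, [288.0, 319.0]), ([0.624, -0.042, 0.045], 0.75, [418.0, 299.0]), ([0.339, -0.056, 0.008], 0.66, [306.0, 421.0])]
bung [([0.473, -0.123, 0.002], 0.9, [396.0, 396.0])]
mould [([0.704, -0.144, 0.001], 0.57, [485.0, 322.0])]
reamer [([0.522, -0.228, 0.002], 0.69, [469.0, 422.0])]
jar [([0.679, -0.272, -0.001], 0.68, [543.0, 378.0]), ([0.604, -0.114, 0.099], 0.48, [451.0, 311.0])]
tin [([0.65, 0.056, -0.001], 0.88, [383.0, 278.0]), ([0.679, -0.268, 0.004], 0.25, [542.0, 374.0])]
paddle []
wrist [ 0.299 -0.61   0.374]
clamp []
strap_tip []
pad_face []
lever_hinge []
lever_tip []
point []
bung []
mould []
reamer []
jar []
tin []
paddle []
```

View pics/scene0.png

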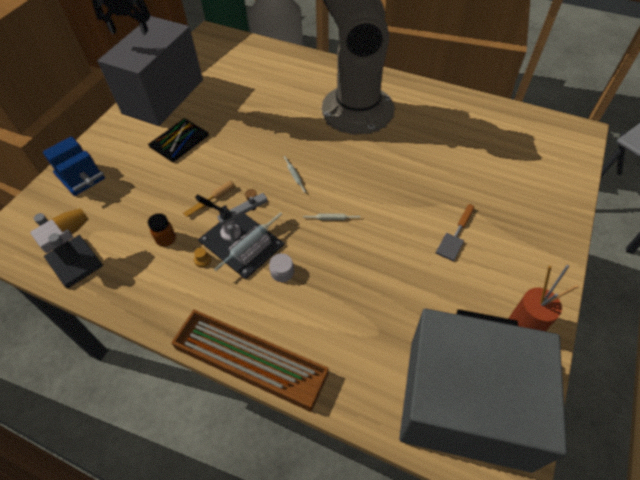

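View pics/side0.png

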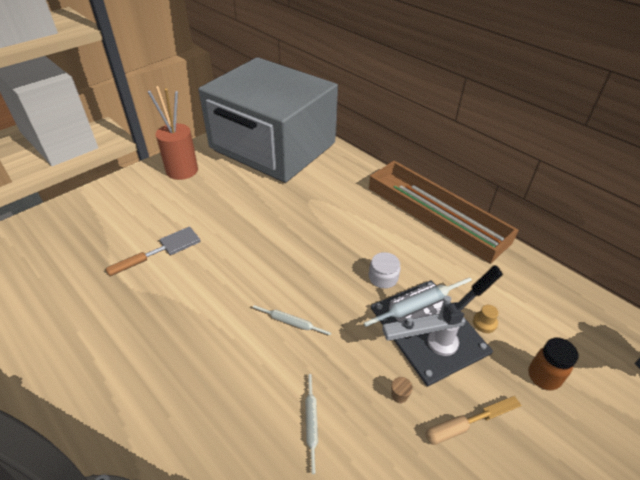

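```bash
python3 - <<'E'
from h import *
save("scene","sc1.png",(150,130,350,330),3); save("side","si1.png",(310,220,570,440),3)
E
```

```text
(no output)
```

View pics/sc1.png

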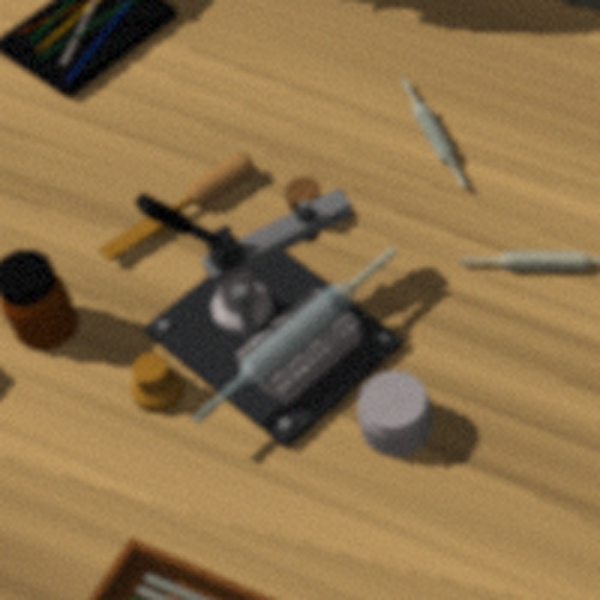

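View pics/si1.png

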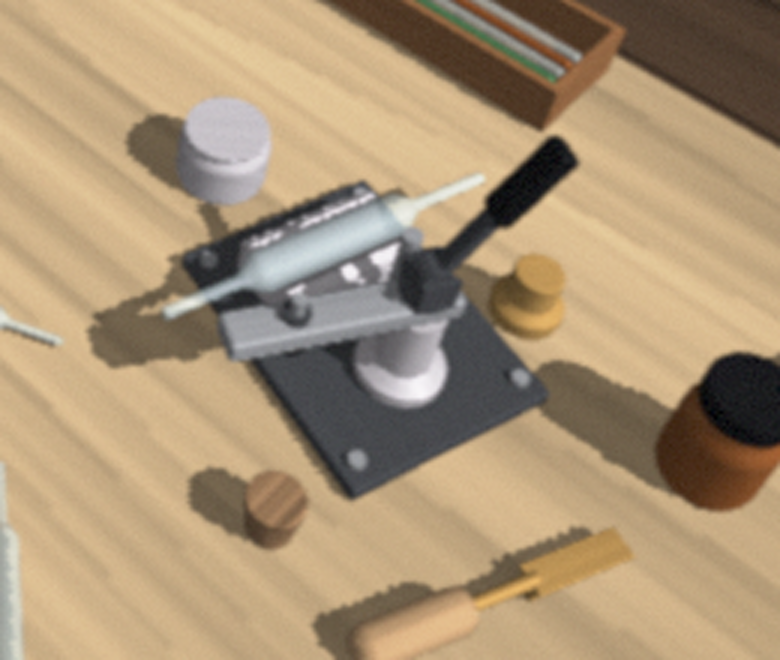

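The scene camera shows three look-alike tubes, at (248,241), (330,215) and (295,173). The one in the cradle at (248,241), at z≈0.045, is the one I want, and the crop confirms it lies in the V. The strap runs from the post at (225,210) to its tip at (264,196). The lever is raised, with its tip at (201,196).

Next I compute the geometry and the approach.

```bash
cat >> h.py <<'E'
from scipy.spatial.transform import Rotation as Rn
def toolR():
    q=get_obs()["tool_rot"]; return Rn.from_quat([q[1],q[2],q[3],q[0]]).as_matrix()
def shift(target): # TCP target -> tool cm
    o=get_obs(); return np.round(toolR().T@(np.array(target)-o["eef_pos"])*100,2)
E
python3 - <<'E'
from h import *
O=np.array([.603,-.117]);S=np.array([.5045,-.060]);T=np.array([.6245,-.0445])
ang=lambda v:np.degrees(np.arctan2(v[1],v[0]))
print(np.linalg.norm(S-O),ang(S-O),np.linalg.norm(T-O),ang(T-O))
for c in("scene","side"):
  d=read_camera(c); m=cut_out("point",c)
  for r in m[:3]:
    ys,xs=np.nonzero(r["pixels"]); 
    # back-project mask to z=.045
    R=np.array(d["R"]);t=np.array(d["t"]);C=-R.T@t
    ray=R.T@np.array([(xs-d["cx"])/d["fx"],(ys-d["cy"])/d["fy"],np.ones(len(xs))])
    P=(C[:,None]+ray*((.045-C[2])/ray[2]))[:2].T
    w,v=np.linalg.eigh(np.cov(P.T)); print(c,r["p"],P.mean(0).round(3),ang(v[:,1]).round(1),np.ptp(P@v[:,1]).round(3))
print(toolR().round(3)); print(shift([.496,-.107,.304]))
E
```

```text
0.11380355881957298 149.94288321350842 0.07562076434419322 73.48218574704038
scene 0.84 [ 0.627 -0.046] 163.3 0.229
scene 0.66 [0.471 0.113] 113.5 0.133
scene 0.53 [ 0.374 -0.04 ] 49.1 0.079
side 0.95 [ 0.331 -0.074] 49.0 0.126
side 0.81 [0.429 0.081] 113.6 0.146
side 0.62 [ 0.623 -0.045] 163.3 0.228
[[ 0.94   0.341 -0.   ]
 [ 0.341 -0.94   0.   ]
 [ 0.    -0.    -1.   ]]
[ 4.298e+01 -4.054e+01 -1.000e-02]
```

Request:
move_arm(gripper=[0, 0, 0, 0, 0], xyz=[[2.5, -2.4, 0], [5, -4.8, 0], [8, -7.5, 0], [11, -10.3, 0], [13.8, -13, 0]], twist=[0, 0, 0, 0, 0])

```text
t: 2.67
eef_pos: [0.3163, -0.4634, 0.304]
tool_rot: [0.0, 0.985, 0.173, 0.0]
contact_force: [1.3, 0.0, -0.4]
gripper_width: 0.301
```

Request:
move_arm(gripper=[0, 0, 0, 0, 0], xyz=[[2.8, -2.7, 0], [5.6, -5.4, 0], [8.4, -8.1, 0], [11.2, -10.7, 0], [14, -13.3, 0]], twist=[0, 0, 0, 0, 0])

```text
t: 3.08
eef_pos: [0.4023, -0.2908, 0.3043]
tool_rot: [0.0, 0.985, 0.173, 0.0]
contact_force: [0.6, -0.1, 0.1]
gripper_width: 0.001
```

Request:
move_arm(gripper=[0, 0, 0, 0, 0], xyz=[[2.8, -2.7, 0], [5.6, -5.4, 0], [8.4, -8.1, 0], [10.7, -10.2, 0], [11.2, -10.6, 0]], twist=[0, 0, 0, 0, 0])

```text
t: 3.5
eef_pos: [0.4734, -0.1489, 0.3045]
tool_rot: [-0.001, 0.984, 0.177, 0.001]
contact_force: [0.7, -0.2, -0.4]
gripper_width: -0.002
```

```bash
python3 - <<'E'
from h import *
o=get_obs();print(o["t"],o["eef_pos"].round(3),o["tool_rot"].round(3),o["gripper_width"])
save("wrist","w1.png");save("side","s1.png",(280,130,600,430),2)
for q in ["clamp","strap_tip","pad_face","lever_hinge","lever_tip","point"]:
    for c in ("wrist","scene"):
        r=spot_point(q,c); print(q,c,[(np.round(x["centre"],3).tolist(),round(x["p"],2)) for x in r[:2]])
print(shift([.496,-.107,.153]))
E
```

```text
3.5 [ 0.473 -0.149  0.304] [-0.001  0.984  0.177  0.001] -0.0020294719077201847
clamp wrist [([0.603, -0.118, 0.002], 0.62)]
clamp scene [([0.604, -0.113, 0.002], 0.72), ([0.701, -0.14, -0.001], 0.32)]
strap_tip wrist [([0.505, -0.059, 0.084], 0.86)]
strap_tip scene [([0.509, -0.058, 0.086], 0.55)]
pad_face wrist [([0.545, -0.079, 0.06], 0.42)]
pad_face scene [([0.538, -0.076, 0.062], 0.54)]
lever_hinge wrist [([0.602, -0.114, 0.098], 0.57), ([0.476, -0.123, 0.002], 0.49)]
lever_hinge scene [([0.6, -0.12, 0.103], 0.64)]
lever_tip wrist [([0.478, -0.125, -0.002], 0.42)]
lever_tip scene [([0.644, -0.137, 0.197], 0.68), ([0.703, -0.144, -0.004], 0.61)]
point wrist [([0.446, 0.1, 0.009], 0.77), ([0.349, -0.062, 0.01], 0.63)]
point scene [([0.446, 0.102, 0.008], 0.77), ([0.622, -0.047, 0.042], 0.68)]
[ 4.   -3.66 15.09]
```

View pics/w1.png

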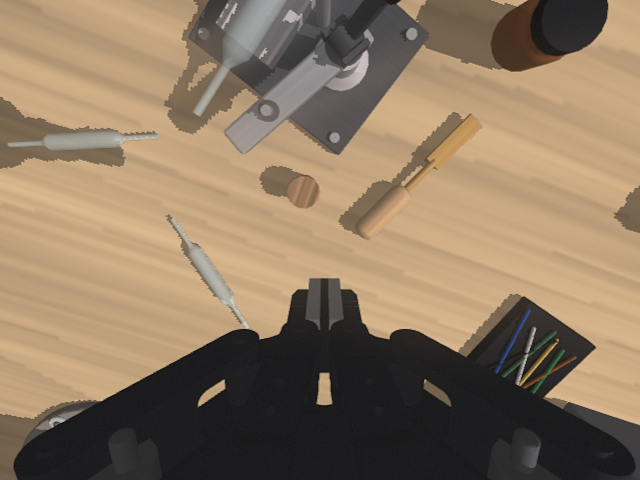

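View pics/s1.png

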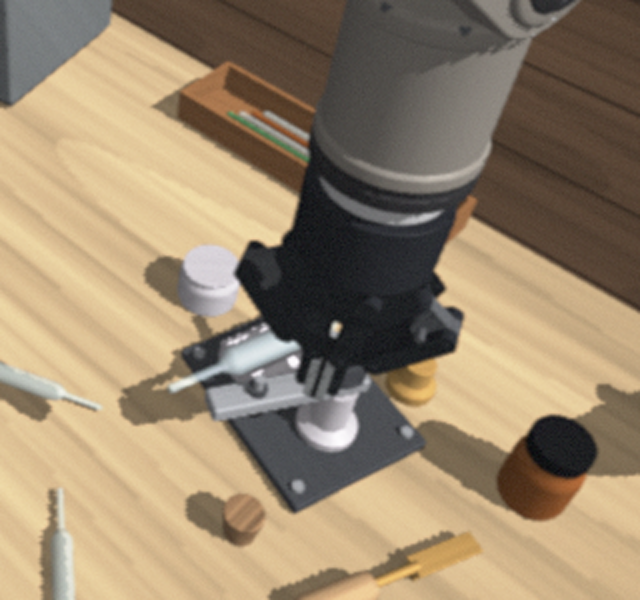

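The wrist view shows the strap running from (240,135) to (345,50), with a clear side facing the bung at (303,190). The fingers are shut and there is free space next to the strap. Now I descend beside it.

Request:
move_arm(gripper=[0, 0, 0, 0, 0], xyz=[[2, -1.8, 2], [4, -3.7, 5], [4, -3.7, 9], [4, -3.7, 12.5], [4, -3.7, 15]], twist=[0, 0, 0, 0, 0])

```text
t: 4.62
eef_pos: [0.495, -0.1056, 0.1512]
tool_rot: [-0.001, 0.985, 0.174, -0.001]
contact_force: [-0.3, -0.6, 0.3]
gripper_width: -0.003
```

Request:
move_arm(gripper=[0], xyz=[[0, 0, 0]], twist=[0])

```text
t: 4.7
eef_pos: [0.4929, -0.1058, 0.1494]
tool_rot: [-0.002, 0.985, 0.173, -0.004]
contact_force: [-1.2, 0.1, 1.1]
gripper_width: -0.001
```

```bash
cat > plan.py <<'E'
from h import *
O=np.array([.603,-.1165])
def fc(theta,r=.100,gap=0):
    # finger centre for strap world direction theta(deg), tool x at 20deg
    th=np.radians(theta); u=np.array([np.cos(th),np.sin(th)]); p=np.array([np.sin(th),-np.cos(th)])
    return O+u*r-p*(.012+gap)
E
python3 - <<'E'
from plan import *
o=get_obs();print(o["t"],o["eef_pos"].round(3),o["contact_force"].round(1))
save("side","s2.png",(280,130,600,430),2);save("wrist","w2.png")
print(toolR().round(3))
for th in (150,140,130,120,110,100,90,80,73.3):
    f=fc(th,gap=.015); print(th,f.round(3),shift([*f,.153]))
E
```

```text
4.7 [ 0.493 -0.106  0.149] [-1.2  0.1  1.1]
[[ 0.94   0.341 -0.001]
 [ 0.341 -0.94   0.   ]
 [-0.001 -0.001 -1.   ]]
150 [ 0.503 -0.09 ] [ 1.22 -1.3   0.09]
140 [ 0.509 -0.073] [ 2.38 -2.69  0.09]
130 [ 0.518 -0.057] [ 3.76 -3.85  0.09]
120 [ 0.53  -0.043] [ 5.32 -4.76  0.08]
110 [ 0.543 -0.032] [ 7.01 -5.38  0.08]
100 [ 0.559 -0.023] [ 8.79 -5.7   0.08]
90 [ 0.576 -0.016] [10.6  -5.71  0.08]
80 [ 0.594 -0.013] [12.37 -5.4   0.08]
73.3 [ 0.606 -0.013] [13.52 -5.02  0.07]
```

View pics/s2.png

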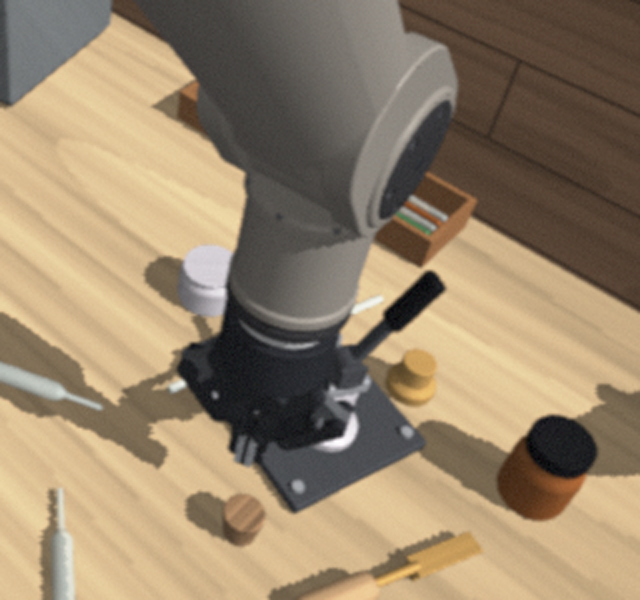

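View pics/w2.png

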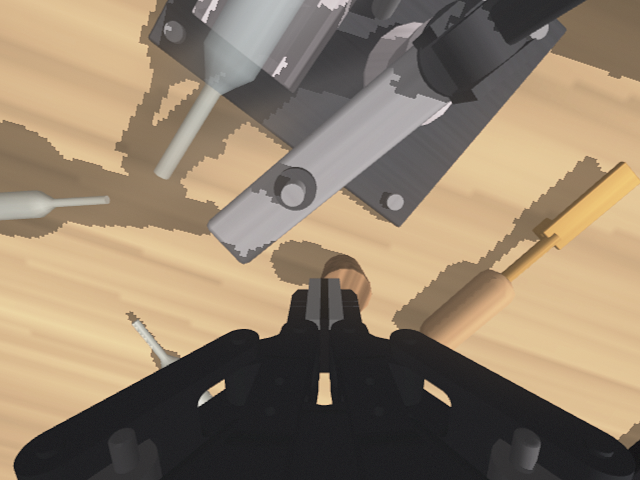

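The wrist view shows the fingertips at about (323,280). The strap's free end is at (240,235), just ahead of them, and there is no contact. I check the fingertip length from that pixel.

```bash
python3 - <<'E'
from h import *
d=read_camera("wrist");o=get_obs();R=toolR()
for L in (.06,.073,.086):
  for p in ([.011,0,L],[.011,.0145,L],[.011,.011,L],[-.011,0,L]): print(L,p,proj(d,o["eef_pos"]+R@np.array(p)).round())
print(proj(d,[.5045,-.059,.088]))
E
```

```text
0.06 [0.011, 0, 0.06] [325. 283.]
0.06 [0.011, 0.0145, 0.06] [361. 283.]
0.06 [0.011, 0.011, 0.06] [352. 283.]
0.06 [-0.011, 0, 0.06] [325. 330.]
0.073 [0.011, 0, 0.073] [325. 270.]
0.073 [0.011, 0.0145, 0.073] [358. 270.]
0.073 [0.011, 0.011, 0.073] [350. 270.]
0.073 [-0.011, 0, 0.073] [325. 314.]
0.086 [0.011, 0, 0.086] [325. 259.]
0.086 [0.011, 0.0145, 0.086] [355. 259.]
0.086 [0.011, 0.011, 0.086] [348. 259.]
0.086 [-0.011, 0, 0.086] [325. 300.]
[224.05127281 248.28547246]
```

Request:
move_arm(gripper=[0, 0, 0, 0, 0], xyz=[[0.6, -0.6, 0.4], [1.2, -1.3, 0.5], [1.8, -2.0, 0.5], [2.4, -2.7, 0.5], [3.0, -3.3, 0.5]], twist=[0, 0, 0, 0, 0])

```text
t: 5.27
eef_pos: [0.5135, -0.064, 0.1495]
tool_rot: [0.0, 0.985, 0.173, 0.0]
contact_force: [0.8, -1.6, 0.7]
gripper_width: -0.003
```

```bash
python3 - <<'E'
from plan import *
o=get_obs();print(o["t"],o["eef_pos"].round(3),o["contact_force"].round(1))
save("wrist","w3.png"); save("scene","sc3.png",(150,130,350,330),3)
for c in("wrist","scene"):
    r=spot_point("strap_tip",c); print(c,[(np.round(x["centre"],3).tolist(),round(x["p"],2)) for x in r[:2]])
for th in (130,120,110,100,90,80,73.3):
    f=fc(th,gap=.015); print(th,f.round(3),shift([*f,.146]))
E
```

```text
5.2667 [ 0.514 -0.064  0.15 ] [ 0.8 -1.6  0.7]
wrist [([0.518, -0.038, 0.086], 0.67)]
scene [([0.525, -0.036, 0.083], 0.89), ([0.552, -0.064, 0.067], 0.61)]
130 [ 0.518 -0.057] [ 0.71 -0.5   0.3 ]
120 [ 0.53  -0.043] [ 2.27 -1.41  0.3 ]
110 [ 0.543 -0.032] [ 3.97 -2.03  0.3 ]
100 [ 0.559 -0.023] [ 5.75 -2.35  0.3 ]
90 [ 0.576 -0.016] [ 7.55 -2.35  0.3 ]
80 [ 0.594 -0.013] [ 9.33 -2.04  0.3 ]
73.3 [ 0.606 -0.013] [10.48 -1.66  0.3 ]
```

View pics/w3.png

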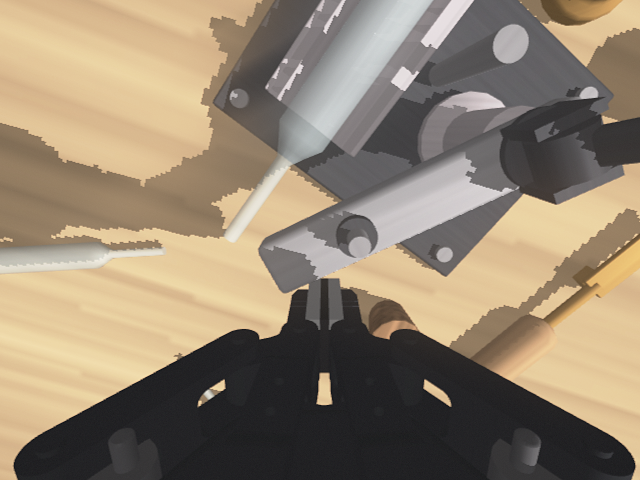

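The strap has moved to about 136°. The fingertips bear on its side at (325,275) with about 2 N. I continue along the arc.

Request:
move_arm(gripper=[0, 0, 0, 0, 0], xyz=[[0.7, -0.5, 0.2], [1.5, -1.0, 0.2], [2.3, -1.4, 0.2], [3.1, -1.75, 0.2], [4.0, -2.0, 0.2]], twist=[0, 0, 0, 0, 0])

```text
t: 5.88
eef_pos: [0.5441, -0.0318, 0.1467]
tool_rot: [-0.0, 0.985, 0.173, -0.0]
contact_force: [-0.5, -1.4, -0.6]
gripper_width: -0.006
```

Request:
move_arm(gripper=[0, 0, 0, 0, 0], xyz=[[0.9, -0.2, 0], [1.8, -0.3, 0], [2.7, -0.35, 0], [3.5, -0.3, 0], [4.0, -0.2, 0]], twist=[0, 0, 0, 0, 0])

```text
t: 6.3
eef_pos: [0.5817, -0.0165, 0.1469]
tool_rot: [-0.0, 0.985, 0.173, 0.0]
contact_force: [-1.7, -0.4, -0.4]
gripper_width: 0.001
```

```bash
python3 - <<'E'
from plan import *
o=get_obs();print(o["t"],o["eef_pos"].round(3),o["contact_force"].round(1))
save("wrist","w4.png"); save("scene","sc4.png",(150,130,350,330),3)
for q in("strap_tip","lever_tip","point"):
  for c in("wrist","scene"):
    r=spot_point(q,c); print(q,c,[(np.round(x["centre"],3).tolist(),round(x["p"],2)) for x in r[:2]])
for th in (90,80,73.3):
    f=fc(th,gap=.015); print(th,f.round(3),shift([*f,.146]))
E
```

```text
6.3 [ 0.582 -0.016  0.147] [-1.7 -0.4 -0.4]
strap_tip wrist [([0.605, -0.001, 0.088], 0.96), ([0.625, -0.044, 0.044], 0.4)]
strap_tip scene [([0.611, -0.002, 0.086], 0.81)]
lever_tip wrist [([0.65, 0.056, 0.002], 0.72), ([0.699, -0.142, 0.001], 0.39)]
lever_tip scene [([0.602, -0.158, 0.196], 0.78)]
point wrist [([0.625, -0.044, 0.042], 0.67), ([0.449, 0.105, 0.01], 0.57)]
point scene [([0.441, 0.1, 0.01], 0.7), ([0.341, -0.06, 0.011], 0.43)]
90 [ 0.576 -0.016] [-0.4  -0.22  0.1 ]
80 [ 0.594 -0.013] [1.38 0.08 0.11]
73.3 [ 0.606 -0.013] [2.53 0.46 0.11]
```

View pics/w4.png

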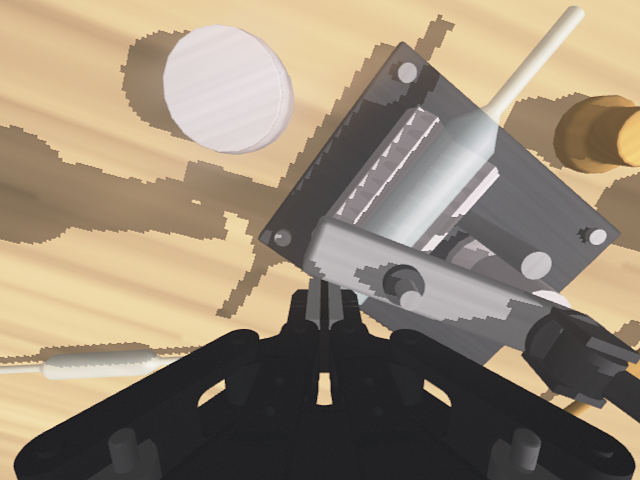

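The strap now points at about 88°, with roughly 15° left. I move more slowly and watch the force.

Request:
move_arm(gripper=[0, 0, 0, 0, 0], xyz=[[0.5, 0, 0], [1.0, 0.1, 0], [1.4, 0.2, 0], [1.7, 0.3, 0], [1.9, 0.4, 0]], twist=[0, 0, 0, 0, 0])

```text
t: 7.12
eef_pos: [0.6003, -0.0144, 0.1468]
tool_rot: [-0.0, 0.985, 0.173, -0.0]
contact_force: [-1.3, -0.2, -0.2]
gripper_width: -0.002
```

Request:
move_arm(gripper=[0, 0, 0], xyz=[[0.2, 0.1, 0], [0.4, 0.2, 0], [0.4, 0.2, 0]], twist=[0, 0, 0])

```text
t: 7.37
eef_pos: [0.6047, -0.0149, 0.1469]
tool_rot: [-0.0, 0.985, 0.173, 0.0]
contact_force: [-1.1, -0.8, -0.4]
gripper_width: -0.002
```

```bash
python3 - <<'E'
from plan import *
o=get_obs();print(o["t"],o["eef_pos"].round(3),o["contact_force"].round(1))
save("wrist","w5.png")
for c in("wrist","scene"):
    r=spot_point("strap_tip",c); print(c,[(np.round(x["centre"],3).tolist(),round(x["p"],2)) for x in r[:2]])
print("closed tip",O+.115*np.array([np.cos(np.radians(73.3)),np.sin(np.radians(73.3))]))
E
```

```text
7.3667 [ 0.605 -0.015  0.147] [-1.1 -0.8 -0.4]
wrist [([0.633, -0.009, 0.085], 0.79), ([0.603, -0.116, 0.003], 0.22)]
scene [([0.611, -0.002, 0.086], 0.81)]
closed tip [ 0.63604646 -0.00635041]
```

View pics/w5.png

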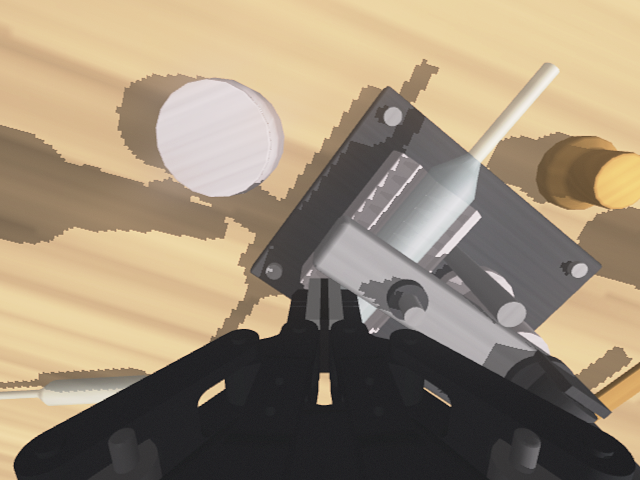

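The strap is nearly at the stop pin at (512,313). I push on in 2 mm steps until the force rises.

Request:
move_arm(gripper=[0, 0], xyz=[[0.2, 0.1, 0], [0.2, 0.1, 0]], twist=[0, 0])

```text
t: 7.68
eef_pos: [0.6067, -0.0152, 0.1469]
tool_rot: [-0.0, 0.985, 0.173, -0.0]
contact_force: [-2.0, -0.1, 0.1]
gripper_width: 0.003
```

Request:
move_arm(gripper=[0, 0], xyz=[[0.2, 0.1, 0], [0.2, 0.1, 0]], twist=[0, 0])

```text
t: 7.85
eef_pos: [0.6082, -0.0154, 0.1467]
tool_rot: [-0.0, 0.985, 0.173, -0.001]
contact_force: [-4.2, 0.4, 2.0]
gripper_width: 0.001
```

Request:
move_arm(gripper=[0, 0], xyz=[[0.2, 0.1, 0], [0.2, 0.1, 0]], twist=[0, 0])

```text
t: 8.02
eef_pos: [0.6089, -0.0154, 0.1465]
tool_rot: [-0.0, 0.985, 0.173, -0.003]
contact_force: [-9.7, 1.0, 5.9]
gripper_width: 0.001
```

Request:
move_arm(gripper=[0, 0, 0], xyz=[[0.1, 0, 0], [0.1, 0, 0], [0.1, 0, 0]], twist=[0, 0, 0])

```text
t: 8.27
eef_pos: [0.609, -0.0154, 0.1463]
tool_rot: [-0.0, 0.985, 0.173, -0.003]
contact_force: [-11.2, 1.1, 6.9]
gripper_width: -0.001
```

```bash
python3 - <<'E'
from plan import *
o=get_obs();print(o["t"],o["eef_pos"].round(3),o["contact_force"].round(1))
save("wrist","w6.png")
for c in("wrist","scene"):
    r=spot_point("strap_tip",c); print(c,[(np.round(x["centre"],3).tolist(),round(x["p"],2)) for x in r[:2]])
E
```

```text
8.2667 [ 0.609 -0.015  0.146] [-11.2   1.1   6.9]
wrist [([0.635, -0.01, 0.088], 0.95)]
scene [([0.611, -0.002, 0.086], 0.81)]
```

View pics/w6.png

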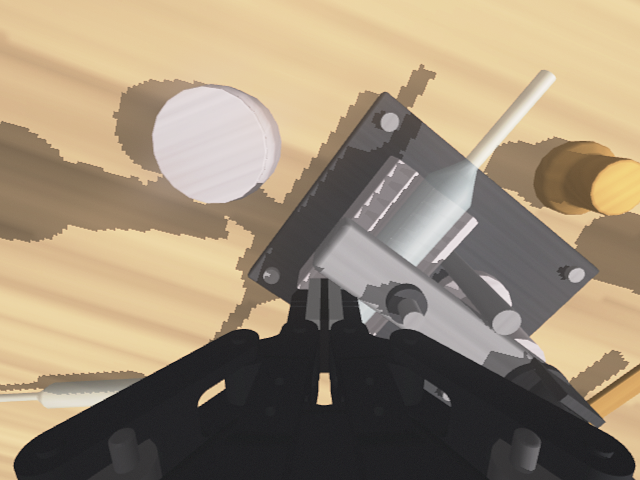

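The strap lies against its stop: the pin at (507,322) touches it, the push force rises to 11 N with no further motion, and the tip is at (0.635,-0.010), about where the closed tip is expected. I now back off and rise clear of the lever.

Request:
move_arm(gripper=[0, 0, 0, 0, 0], xyz=[[-1, 0, 0], [-3, 0, 0], [-4.5, 0, -1.5], [-4.5, 0, -5], [-4.5, 0, -9]], twist=[0, 0, 0, 0, 0])

```text
t: 8.83
eef_pos: [0.5678, -0.0317, 0.2361]
tool_rot: [-0.0, 0.985, 0.173, -0.002]
contact_force: [-0.1, 0.3, 0.1]
gripper_width: 0.001
```

Request:
move_arm(gripper=[0, 0, 0, 0, 0], xyz=[[0, 0, -3], [0, 0, -6], [0, 0, -7.5], [0, 0, -7.5], [0, 0, -7.5]], twist=[0, -0.1, -0.22, -0.34, -0.46])

```text
t: 9.25
eef_pos: [0.5708, -0.031, 0.3141]
tool_rot: [0.001, 0.918, 0.396, 0.003]
contact_force: [-1.0, -0.7, -0.6]
gripper_width: 0.002
```

Request:
move_arm(gripper=[0, 0, 0, 0, 0], xyz=[[0, 0, 0], [0, 0, 0], [0, 0, 0], [0, 0, 0], [0, 0, 0]], twist=[-0.12, -0.24, -0.36, -0.47, -0.47])

```text
t: 9.67
eef_pos: [0.5701, -0.0312, 0.3122]
tool_rot: [0.001, 0.802, 0.598, 0.001]
contact_force: [-0.6, 0.4, 0.7]
gripper_width: 0.002
```

```bash
cat >> plan.py <<'E'
def lev(a,s=.085,L=.073,O=O,th=73.3):
    b=-np.array([np.cos(np.radians(th)),np.sin(np.radians(th))])
    d=s*np.cos(a)-.006*np.sin(a)-.011; z=.102+s*np.sin(a)+.006*np.cos(a)
    return np.array([*(O+b*d),z+L])
E
python3 - <<'E'
from plan import *
o=get_obs();print(o["t"],o["eef_pos"].round(3),o["contact_force"].round(1),o["q"].round(2))
save("wrist","w7.png");save("scene","sc7.png",(150,130,350,330),3);save("side","s7.png",(310,220,570,440),3)
R=toolR();print(R.round(3),np.degrees(np.arctan2(R[1,0],R[0,0])))
for q in("strap_tip","lever_tip","lever_hinge","clamp","point"):
  for c in("wrist","scene","side"):
    r=spot_point(q,c); print(q,c,[(np.round(x["centre"],3).tolist(),round(x["p"],2)) for x in r[:2]])
print(lev(1.3),shift(lev(1.3)+[0,0,.05]))
E
```

```text
9.6667 [ 0.57  -0.031  0.312] [-0.6  0.4  0.7] [ 0.32  0.34 -0.47  1.78  0.17  1.07 -0.5 ]
[[ 0.292  0.956  0.001]
 [ 0.956 -0.292 -0.   ]
 [ 0.     0.001 -1.   ]] 72.99725117632435
strap_tip wrist [([0.635, -0.008, 0.087], 0.76)]
strap_tip scene [([0.639, -0.007, 0.085], 0.7), ([0.685, -0.273, 0.0], 0.45)]
strap_tip side [([0.638, -0.008, 0.086], 0.89), ([0.626, -0.044, 0.042], 0.74)]
lever_tip wrist []
lever_tip scene [([0.587, -0.159, 0.195], 0.78)]
lever_tip side [([0.593, -0.163, 0.195], 0.72)]
lever_hinge wrist [([0.603, -0.113, 0.099], 0.61)]
lever_hinge scene [([0.6, -0.119, 0.101], 0.67)]
lever_hinge side [([0.605, -0.112, 0.097], 0.93)]
clamp wrist [([0.599, -0.116, 0.0], 0.63)]
clamp scene [([0.601, -0.116, -0.001], 0.8), ([0.621, -0.045, 0.044], 0.37)]
clamp side [([0.604, -0.118, 0.001], 0.82)]
point wrist [([0.345, -0.06, 0.006], 0.88), ([0.448, 0.102, 0.008], 0.87)]
point scene [([0.622, -0.044, 0.044], 0.6), ([0.348, 0.427, 0.0], 0.57)]
point side [([0.343, -0.058, 0.008], 0.83), ([0.622, -0.045, 0.043], 0.72)]
[ 0.60128847 -0.12220484  0.25850744] [-7.84  5.68  0.34]
```

View pics/w7.png

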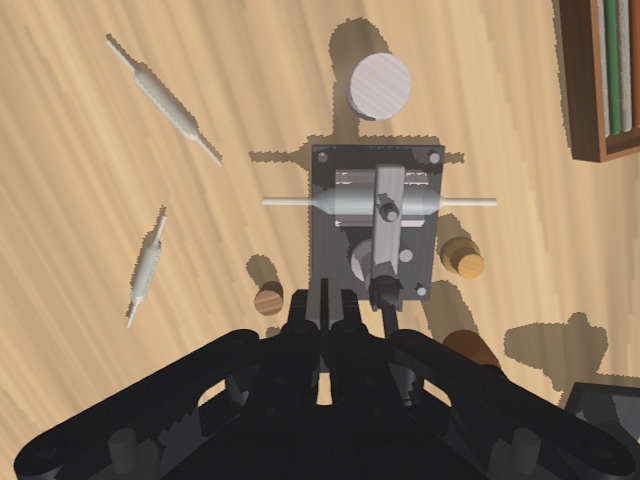

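View pics/sc7.png

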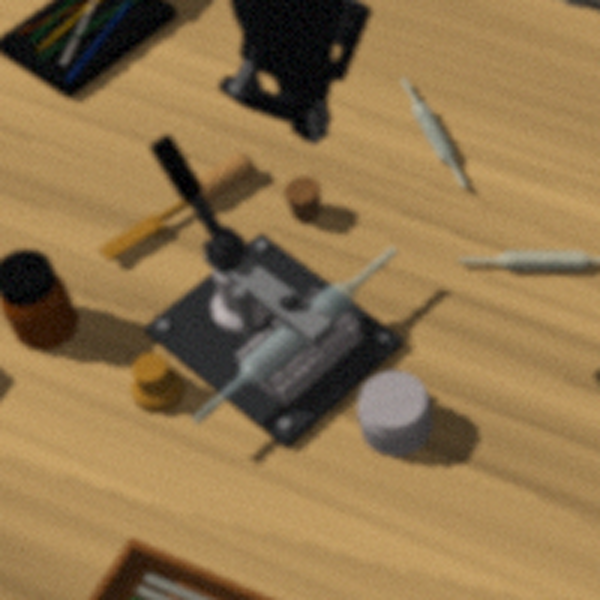

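View pics/s7.png

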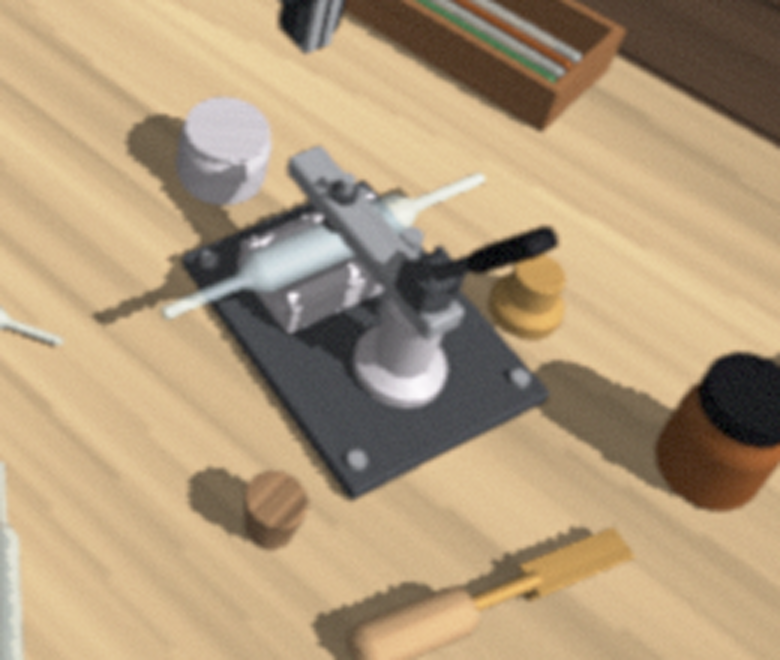

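All three views show the strap squarely across the tube and the lever still raised, with its tip at about (0.590,-0.161,0.195). The glass is unmoved. I go above the hinge, on the inner side of the lever.

Request:
move_arm(gripper=[0, 0, 0, 0, 0], xyz=[[-2.5, 1.8, 0], [-5, 3.6, 0], [-7.3, 5.3, 0], [-7.8, 5.7, 0.3], [-7.8, 5.7, 1]], twist=[0, 0, 0, 0, 0])

```text
t: 10.98
eef_pos: [0.6024, -0.1251, 0.3021]
tool_rot: [0.001, 0.804, 0.594, 0.0]
contact_force: [-0.1, 0.1, 0.3]
gripper_width: 0.004
```

```bash
python3 - <<'E'
from plan import *
o=get_obs();print(o["t"],o["eef_pos"].round(3),o["contact_force"].round(1))
save("side","s8.png",(310,150,570,370),3);save("wrist","w8.png")
for a in (1.3,1.2,1.1,1,.9,.8,.7,.6,.5,.4,.3,.2,.1,0): print(a,lev(a).round(3),shift(lev(a)))
E
```

```text
10.9833 [ 0.602 -0.125  0.302] [-0.1  0.1  0.3]
1.3 [ 0.601 -0.122  0.259] [-0.11  0.09  4.18]
1.2 [ 0.599 -0.13   0.256] [-0.93  0.09  4.39]
1.1 [ 0.597 -0.138  0.253] [-1.73  0.09  4.69]
1 [ 0.594 -0.145  0.25 ] [-2.5   0.1   5.06]
0.9 [ 0.592 -0.152  0.245] [-3.22  0.1   5.5 ]
0.8 [ 0.59  -0.159  0.24 ] [-3.9   0.1   6.02]
0.7 [ 0.589 -0.165  0.234] [-4.53  0.1   6.6 ]
0.6 [ 0.587 -0.17   0.228] [-5.09  0.11  7.24]
0.5 [ 0.586 -0.175  0.221] [-5.58  0.11  7.93]
0.4 [ 0.584 -0.179  0.214] [-6.01  0.11  8.67]
0.3 [ 0.583 -0.182  0.206] [-6.36  0.11  9.45]
0.2 [ 0.583 -0.185  0.198] [-6.62  0.12 10.25]
0.1 [ 0.582 -0.186  0.189] [-6.81  0.12 11.09]
0 [ 0.582 -0.187  0.181] [-6.91  0.12 11.93]
```

View pics/s8.png

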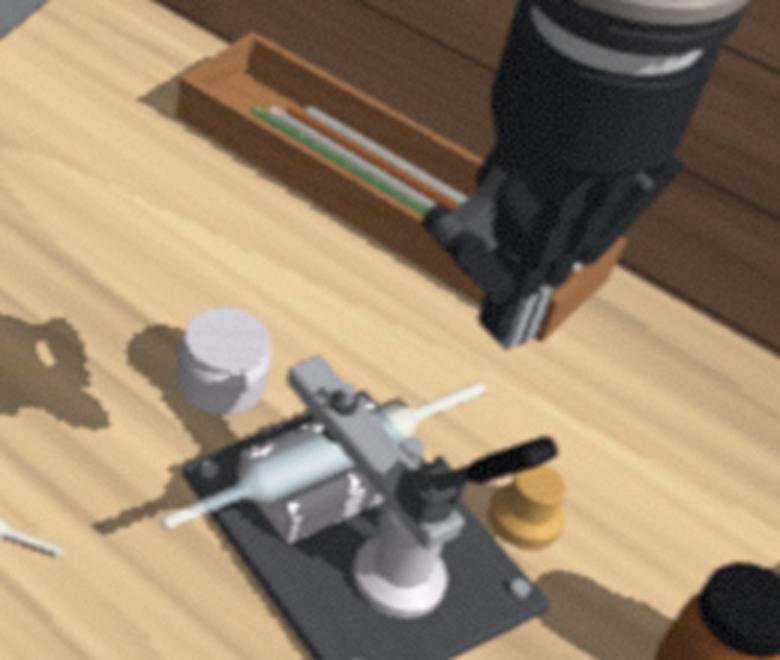

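View pics/w8.png

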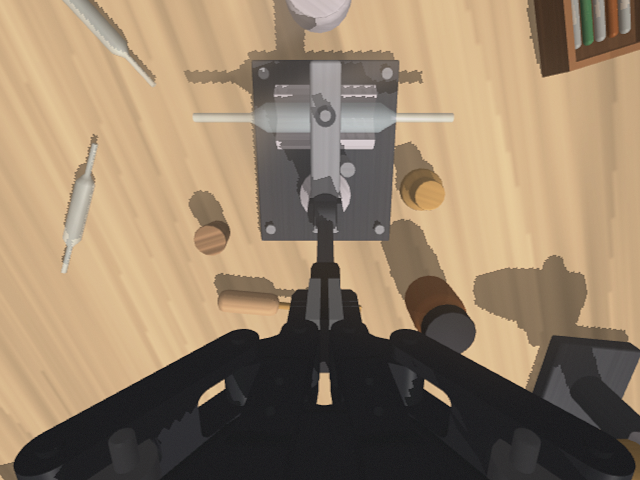

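The wrist view shows the lever, strap and fingers in line, with the lever stem at (325,240) and the fingertips at (324,280). I descend and then follow the lever's arc.

Request:
move_arm(gripper=[0, 0, 0, 0, 0], xyz=[[0, 0.1, 2.5], [0, 0.1, 4.2], [-0.9, 0.1, 4.4], [-1.7, 0.1, 4.7], [-2.1, 0.1, 4.9]], twist=[0, 0, 0, 0, 0])

```text
t: 11.5
eef_pos: [0.5962, -0.1433, 0.2534]
tool_rot: [0.0, 0.803, 0.596, -0.0]
contact_force: [-0.2, -0.5, 0.6]
gripper_width: 0.003
```

Request:
move_arm(gripper=[0, 0, 0, 0, 0], xyz=[[-0.4, 0, 0.2], [-0.8, 0, 0.4], [-1.15, 0, 0.65], [-1.5, 0, 0.9], [-1.8, 0, 1.15]], twist=[0, 0, 0, 0, 0])

```text
t: 11.92
eef_pos: [0.5917, -0.16, 0.2419]
tool_rot: [0.001, 0.803, 0.596, 0.0]
contact_force: [0.1, -0.2, 3.5]
gripper_width: -0.002
```

```bash
python3 - <<'E'
from plan import *
o=get_obs();print(o["t"],o["eef_pos"].round(3),o["contact_force"].round(1))
save("side","s9.png",(310,150,570,370),3);save("wrist","w9.png")
for c in("scene","side"):
    r=spot_point("lever_tip",c); print(c,[(np.round(x["centre"],3).tolist(),round(x["p"],2)) for x in r[:2]])
for a in (.9,.8,.7,.6,.5,.4,.3,.2,.1,0): print(a,lev(a).round(3),shift(lev(a)))
E
```

```text
11.9167 [ 0.592 -0.16   0.242] [ 0.1 -0.2  3.5]
scene [([0.587, -0.159, 0.195], 0.78)]
side [([0.586, -0.182, 0.181], 0.61)]
0.9 [ 0.592 -0.152  0.245] [ 0.78 -0.1  -0.43]
0.8 [ 0.59  -0.159  0.24 ] [ 0.1  -0.1   0.09]
0.7 [ 0.589 -0.165  0.234] [-0.52 -0.1   0.67]
0.6 [ 0.587 -0.17   0.228] [-1.08 -0.1   1.31]
0.5 [ 0.586 -0.175  0.221] [-1.58 -0.1   2.  ]
0.4 [ 0.584 -0.179  0.214] [-2.   -0.1   2.74]
0.3 [ 0.583 -0.182  0.206] [-2.35 -0.1   3.52]
0.2 [ 0.583 -0.185  0.198] [-2.62 -0.09  4.33]
0.1 [ 0.582 -0.186  0.189] [-2.8  -0.09  5.16]
0 [ 0.582 -0.187  0.181] [-2.9  -0.09  6.  ]
```

View pics/s9.png

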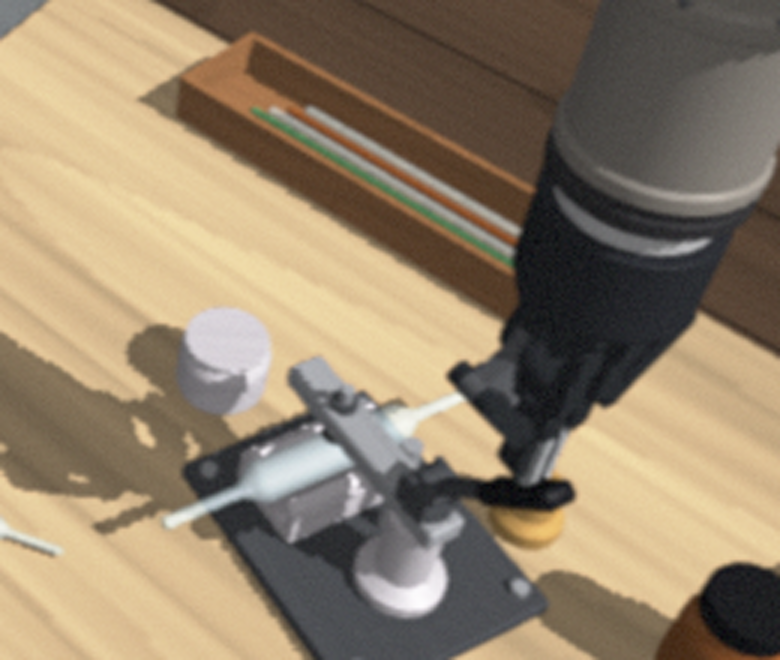

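View pics/w9.png

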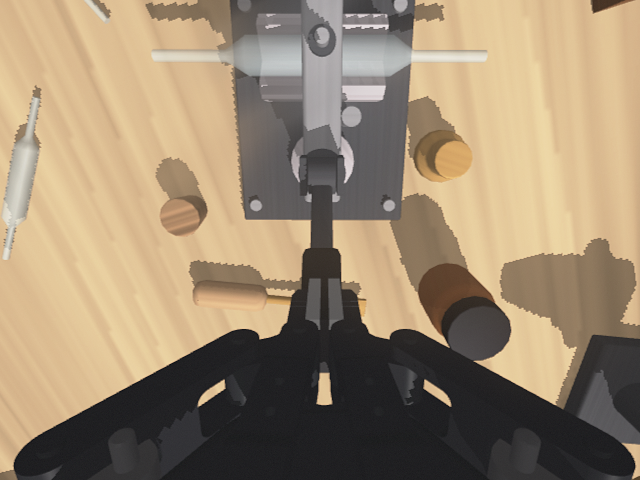

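The lever is following, its grip under the fingertips at (324,270) and now at about 0.8 rad. I continue.

Request:
move_arm(gripper=[0, 0, 0, 0, 0], xyz=[[-0.5, -0.1, 0.6], [-0.8, -0.1, 0.95], [-1.1, -0.1, 1.3], [-1.35, -0.1, 1.65], [-1.6, -0.1, 2.0]], twist=[0, 0, 0, 0, 0])

```text
t: 12.53
eef_pos: [0.586, -0.1751, 0.2212]
tool_rot: [0.0, 0.803, 0.596, 0.0]
contact_force: [2.6, 1.0, 3.1]
gripper_width: -0.0
```

Request:
move_arm(gripper=[0, 0, 0, 0, 0], xyz=[[-0.2, 0, 0.4], [-0.4, 0, 0.8], [-0.6, 0, 1.2], [-0.8, 0, 1.6], [-0.9, 0, 2.0]], twist=[0, 0, 0, 0, 0])

```text
t: 12.95
eef_pos: [0.5829, -0.1837, 0.2009]
tool_rot: [0.0, 0.803, 0.596, -0.0]
contact_force: [0.9, -2.1, 4.0]
gripper_width: 0.001
```

Request:
move_arm(gripper=[0, 0, 0, 0, 0], xyz=[[-0.1, 0, 0.3], [-0.1, 0, 0.6], [-0.2, 0, 0.9], [-0.2, 0, 1.2], [-0.2, 0, 1.4]], twist=[0, 0, 0, 0, 0])

```text
t: 13.37
eef_pos: [0.5821, -0.1853, 0.1869]
tool_rot: [-0.0, 0.803, 0.596, -0.0]
contact_force: [-0.6, -1.4, 4.0]
gripper_width: 0.001
```

```bash
python3 - <<'E'
from plan import *
o=get_obs();print(o["t"],o["eef_pos"].round(3),o["contact_force"].round(1))
save("side","s10.png",(310,150,570,370),3);save("wrist","w10.png")
for a in (.2,.1,0): print(a,lev(a).round(3),shift(lev(a)))
E
```

```text
13.3667 [ 0.582 -0.185  0.187] [-0.6 -1.4  4. ]
0.2 [ 0.583 -0.185  0.198] [ 0.04  0.04 -1.11]
0.1 [ 0.582 -0.186  0.189] [-0.15  0.04 -0.28]
0 [ 0.582 -0.187  0.181] [-0.25  0.04  0.57]
```

View pics/s10.png

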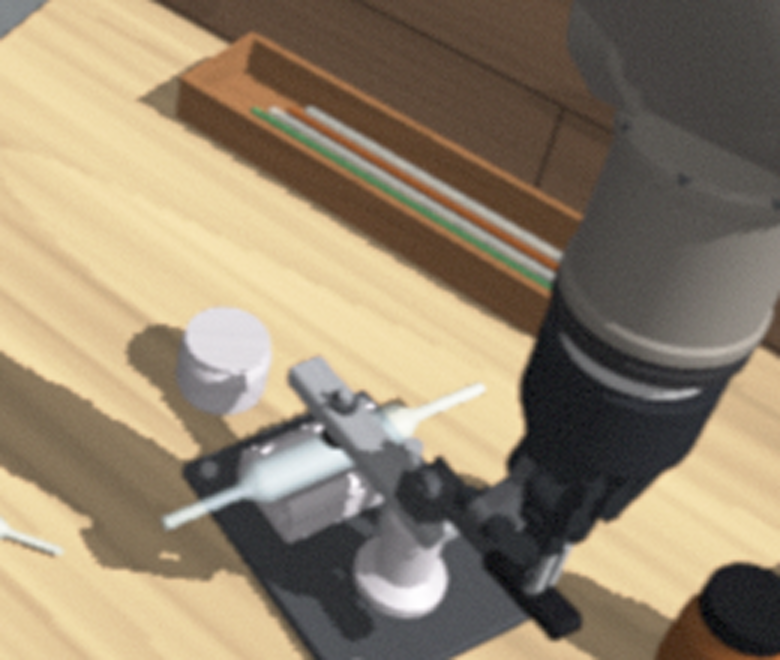

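View pics/w10.png

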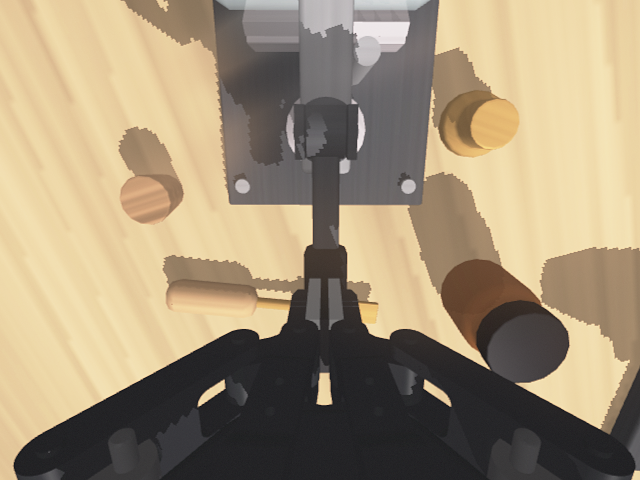

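The lever is almost level with the force steady at 4 N. I press down in small steps until the force rises at the stop.

Request:
move_arm(gripper=[0, 0], xyz=[[0, 0, 0.2], [0, 0, 0.4]], twist=[0, 0])

```text
t: 13.63
eef_pos: [0.5822, -0.1849, 0.1832]
tool_rot: [-0.0, 0.803, 0.596, -0.0]
contact_force: [-1.7, -1.3, 3.2]
gripper_width: 0.004
```

Request:
move_arm(gripper=[0, 0], xyz=[[0, 0, 0.2], [0, 0, 0.2]], twist=[0, 0])

```text
t: 13.8
eef_pos: [0.5822, -0.185, 0.1809]
tool_rot: [-0.0, 0.803, 0.596, -0.0]
contact_force: [0.3, 1.1, 0.7]
gripper_width: 0.001
```

Request:
move_arm(gripper=[0, 0], xyz=[[0, 0, 0.2], [0, 0, 0.2]], twist=[0, 0])

```text
t: 13.97
eef_pos: [0.5827, -0.185, 0.1804]
tool_rot: [0.0, 0.803, 0.596, -0.0]
contact_force: [-3.6, -1.2, 10.2]
gripper_width: 0.002
```

Request:
move_arm(gripper=[0, 0, 0, 0], xyz=[[0, 0, 0.2], [0, 0, 0.2], [0, 0, 0.2], [0, 0, 0.2]], twist=[0, 0, 0, 0])

```text
t: 14.3
eef_pos: [0.5836, -0.1852, 0.1801]
tool_rot: [0.001, 0.803, 0.596, 0.001]
contact_force: [-7.0, -0.5, 20.1]
gripper_width: 0.008
```

Request:
move_arm(gripper=[0, 0, 0, 0, 0], xyz=[[0, 0, -1], [0, 0, -3], [0, 0, -6], [0, 0, -9], [0, 0, -12]], twist=[0, 0, 0, 0, 0])

```text
t: 14.72
eef_pos: [0.5824, -0.1843, 0.2984]
tool_rot: [-0.001, 0.803, 0.597, 0.0]
contact_force: [0.7, -0.2, -0.3]
gripper_width: 0.002
```

Request:
move_arm(gripper=[0, 0, 0, 0, 0], xyz=[[-3, 0, 0], [-6, 0, 0], [-9, 0, 0], [-10, 0, 0], [-10, 0, 0]], twist=[0, 0, 0, 0, 0])

```text
t: 15.13
eef_pos: [0.5522, -0.2843, 0.2969]
tool_rot: [0.0, 0.804, 0.594, -0.001]
contact_force: [-0.5, -0.3, -0.2]
gripper_width: 0.002
```

```bash
python3 - <<'E'
from plan import *
o=get_obs();print(o["t"],o["eef_pos"].round(3),o["contact_force"].round(1))
save("side","s11.png",(310,150,570,370),3);save("wrist","w11.png");save("scene","sc11.png",(150,130,350,330),3)
for q in("strap_tip","lever_tip","lever_hinge","point","bung","mould","reamer","jar","tin"):
  for c in("wrist","scene","side"):
    r=spot_point(q,c); print(q,c,[(np.round(x["centre"],3).tolist(),round(x["p"],2)) for x in r[:2]])
E
```

```text
15.1333 [ 0.552 -0.284  0.297] [-0.5 -0.3 -0.2]
strap_tip wrist []
strap_tip scene [([0.637, -0.007, 0.085], 0.93)]
strap_tip side [([0.64, -0.008, 0.089], 0.66)]
lever_tip wrist [([0.575, -0.213, 0.104], 0.71)]
lever_tip scene [([0.575, -0.211, 0.105], 0.53)]
lever_tip side [([0.577, -0.22, 0.104], 0.97), ([0.604, -0.114, 0.099], 0.37)]
lever_hinge wrist []
lever_hinge scene [([0.6, -0.118, 0.1], 0.53), ([0.683, -0.27, -0.0], 0.49)]
lever_hinge side [([0.604, -0.115, 0.1], 0.82)]
point wrist [([0.345, -0.061, 0.008], 0.79)]
point scene [([0.624, -0.044, 0.043], 0.91), ([0.341, -0.058, 0.01], 0.54)]
point side [([0.439, 0.105, 0.007], 0.98), ([0.342, -0.057, 0.01], 0.79)]
bung wrist [([0.477, -0.124, -0.0], 0.89)]
bung scene [([0.477, -0.12, -0.002], 0.73), ([0.682, -0.272, -0.002], 0.68)]
bung side [([0.47, -0.121, -0.0], 0.79)]
mould wrist [([0.701, -0.141, 0.001], 0.83)]
mould scene [([0.702, -0.14, -0.004], 0.49)]
mould side [([0.702, -0.143, 0.001], 0.83)]
reamer wrist [([0.522, -0.227, -0.001], 0.96)]
reamer scene [([0.524, -0.232, 0.002], 0.75)]
reamer side [([0.523, -0.227, 0.001], 0.98), ([0.35, 0.426, -0.002], 0.18)]
jar wrist [([0.681, -0.272, -0.006], 0.6)]
jar scene [([0.685, -0.274, 0.0], 0.61)]
jar side [([0.678, -0.272, -0.0], 0.56)]
tin wrist []
tin scene [([0.648, 0.059, -0.004], 0.82), ([0.601, -0.116, 0.001], 0.23)]
tin side [([0.65, 0.056, 0.002], 0.56), ([0.575, -0.217, 0.104], 0.43)]
```

View pics/s11.png

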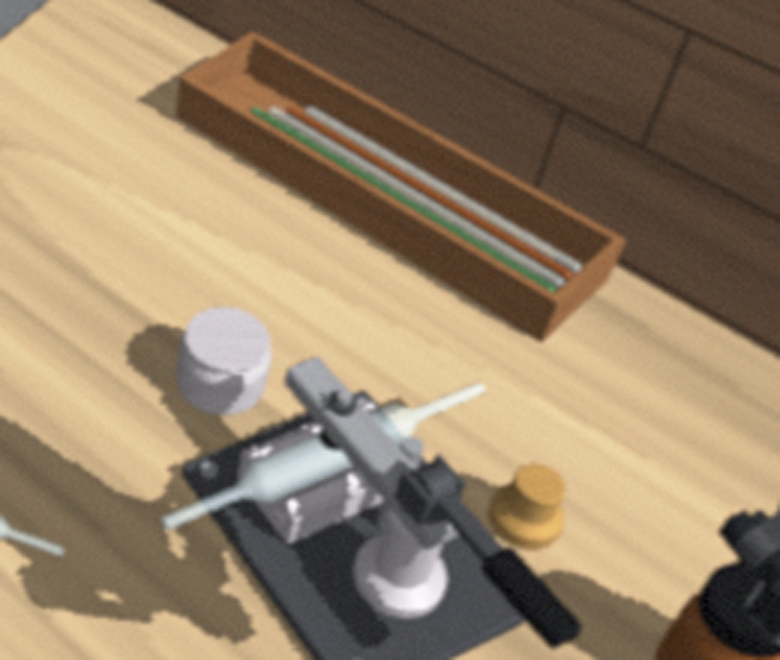

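View pics/w11.png

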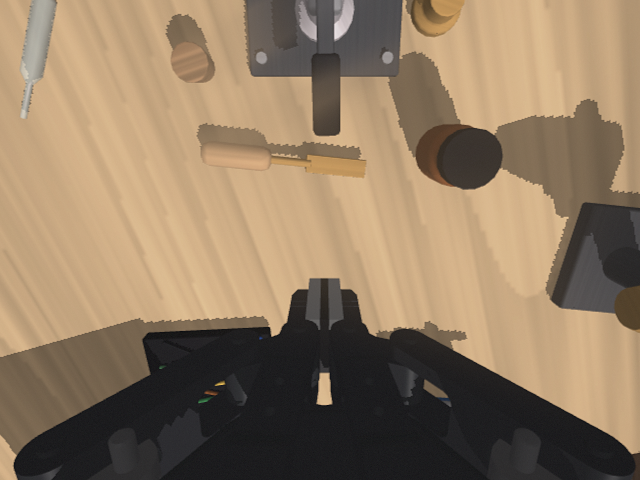

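View pics/sc11.png

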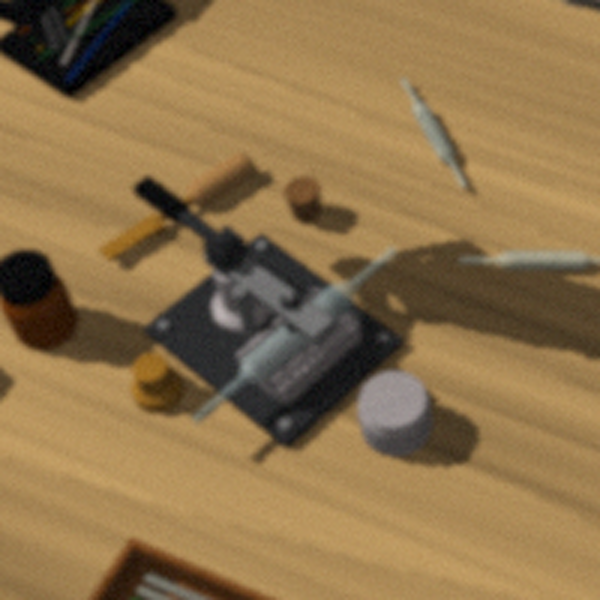

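The lever is level with its tip at z≈0.104, the strap is across the tube, and the glass and bystanders are where they were. The robot is clear of everything, so I hand in.

```bash
python3 -c "
from station import *
print(hand_in())"
```

```text
the job is handed in; nothing more can be done
None
```

The tube is clamped: the strap lies against its stop pin, the cam lever is fully down, and I handed the job in at about 15 s of the 51 s allowed. The hand-in gives no verdict, so this rests on my own checks.

- **Strap:** With shut fingers I pushed the strap's free end round about 77°. At the pin the force rose to 11 N and the strap stopped moving. After I backed off, its tip measured about (0.638, -0.008), within about 2 mm of the expected closed position. The lever was still raised, at about 1.06 rad.
- **Lever:** I followed the lever's arc down and pressed it onto its end stop with 20 N. Its tip afterwards measured about (0.576, -0.215, 0.104), against an expected height of 0.108 m when fully down. That difference is within the accuracy of the detector.
- **Glass and bystanders:** The glass was still at (0.624, -0.044, 0.043). The bung, mould, reamer, jar and tin were all within detector noise of where they started. I did not re-measure the paddle, which stood far from the work.
- **Robot:** The arm ended clear of everything, with the force reading near zero.
- **Disagreements:** Some repeat detector readings after the strap moved were stale or false, such as the scene camera still giving the old strap-tip position while the arm blocked its view. I went by the other cameras and the pictures.

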